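# Sweep the drill cores into the scrap tray

### The arm

A 7-joint arm with a two-finger parallel gripper is mounted at the origin on the work surface. World frame = base frame: x ahead of the robot, y to its left, z up, the work surface at z = 0. Lengths are in m, angles in rad, forces in N, time in s.
With the tool pointing down it reaches from about 0.4 to 0.85 m from the base axis. Payload 10.4 kg.
Tool frame: the origin (TCP) lies at the centre of the arm's flange, where the gripper is bolted on; the fingertips stand 173 mm ahead of it and the grasp point (between the pads) lies 155 mm ahead of it; z points along the fingers, y is the line along which they close (so a half turn about z gives the same grasp; the last joint's range is limited). The gripper opens to 85 mm and grips with 20 to 120 N. Pads are 22 mm wide; open, the fingers measure 114 mm over their backs; the gripper's body (76 mm by 85 mm) begins 54 mm behind the grasp point. The pads swing forward as they close: fully open they stand 13 mm farther back than shut.
Start: joints at [-0.023, 0.332, -0.065, 1.46, 0.022, 1.35, -0.088], TCP at [0.625, 0, 0.405] pointing down, gripper open.
Joint ranges: [-2.6, 2.6], [-0.5, 2.12], [-1.47, 1.34], [0.16, 2.42], [-1.27, 4.41], [0.06, 2.06], [-2.6, 2.6]. Speed limits (rad/s): [2.22, 2.22, 2.79, 2.79, 3.14, 3.14, 3.14].

### API

Orientations are given as a unit quaternion [x, y, z, w].
In Python, from workcell import manip, viewer, finder gives the robot as it stands.
- The arm moves only by the tool arm_command, never from a script. Its argument "plan" is a list of rows, each an object with "dp": the shift along the tool's x, y, z in mm, a list of three; "spin": the turn about the tool's z in rad. A call has 1 to 5 rows; each row shifts and turns the commanded pose from where the row before left it, along the tool's axes as they then stand; what a row does not reach is not made up. A row lasts 1/10 s, in which the tool goes at most 50 mm and 8.59 degrees, less where a joint would pass 70% of its speed; a pose out of reach is approached as far as the arm can. A call is refused whole if a number of a shift passes 50 or a number of a turn 0.15, either way. A call with a gripper value outside its range is refused whole. "grip" is the closure, from -1 (fully open) to 1 (shut), set as the call begins (left out, the last holds). The fingers move at their own pace and stop on an object; "newtons" is the grip in N (left out, the last holds). Time passes only in rows, so rows that do not move let the fingers close. It gives the time, the measured TCP pose, the force, the opening and the grip force at its end, in the units of the state.
- manip.get_obs(): the state, without advancing time (a new reading comes with each control period).
- viewer.camera(name): name is "scene" or "side" or "wrist"; returns the picture (384x512x3 uint8, blue, green, red); there is no depth.
- viewer.camera_params(name): a dict with "vertical_fov" (degrees; the focal length in pixels is half the picture's height over the tangent of half this angle, whatever the lens; pixels are square), "cx", "cy" (the principal point, pixels), "R" (3x3) and "t" (3): a world point X has camera coordinates R X + t; the wrist camera has in their place "T_tool_cam" (4x4, takes a point from camera to tool coordinates, whose origin is the TCP and whose axes are the flange's). Camera axes: x right, y down, z forward; pixel columns grow to the right and rows downward; lengths in m; the calibration is good to about 2 mm. A picture is of the moment at which its call begins: read the wrist's pose just before it. camera_params takes no time and is no camera call.
- manip.hand_in(): hands the job in; it is judged then, once.
Trained networks look in the newest picture that a camera, given by its name, has taken for a name from the list of things; names that differ only in an ending like _2 or _b are one class to them, and where a whole thing is asked for, a point or a joint stands for the part that bears it (a point fixed in the world has none). Each returns a list of dicts, best first, with "score" (0 to 1); they miss things now and then, are a little off and sometimes report something else, mostly with a low value. They report only what shows in the picture. A call takes as long as a camera call.
- finder.find_in(camera, thing): "position" ([x, y, z] in m, in world coordinates, good to about 4 mm: the middle of the surface that is visible of it).
The state is a dict: "clock": time; "joint_pos": joint angles; "joint_velocities": joint speeds; "tau": joint torques, N m; "position": TCP position; "ee_rot": TCP orientation; "ft_force": force on the tool from outside, world axes, zero at the start; "torque": the same for the moment, N m; "grip_width": opening from 0.0 (shut) to 1.0 (fully open); "grasp_force": force on a finger pad.
Only numpy, scipy, OpenCV 4.12 (cv2) and the standard library are available. Lean on these libraries where they do the work, as an engineer would, in place of code of your own. Each camera call takes 0.05 s, during which the arm holds its last target. There are 200 camera calls.

### The job

Clear the drilling bench: sweep the three black drill cores with the fingertips along the bench through the open side of the yellow scrap tray, until each lies wholly inside it. Push them smoothly; do not lift, tip up or flick them. Leave the brass bushing, the screwdriver and the blue sanding block where they are.

Things in the scene. Friction and masses are not known exactly. Their poses are not given: they have to be found in the camera images.
- core1: one of three alike black composite drill cores: a plain disc lying flat on the bench, 30 mm in diameter, 14 mm thick, 14 to 28 g, with a small grey dot on top. Origin: centre of its underside (at bench height, z = 0). It slides freely when pushed; round, so its yaw means nothing.
- core2: one of three alike black composite drill cores: a plain disc lying flat on the bench, 30 mm in diameter, 14 mm thick, 14 to 28 g, with a small grey dot on top. Origin: centre of its underside (at bench height, z = 0). It slides freely when pushed; round, so its yaw means nothing.
- core3: one of three alike black composite drill cores: a plain disc lying flat on the bench, 30 mm in diameter, 14 mm thick, 14 to 28 g, with a small grey dot on top. Origin: centre of its underside (at bench height, z = 0). It slides freely when pushed; round, so its yaw means nothing.
- scrap_tray: yellow sheet-metal scrap tray fixed to the bench: two side walls and a back wall, each 30 mm high and 4 mm thick, open above and on the side its +y axis points to. Inside it is 160 mm wide (its x, from -80 to +80 mm) and 120 mm deep (its y, from the back wall at -60 mm to the mouth at +60 mm). Its yellow floor is flush with the bench, with no step at the mouth. Origin: centre of that floor, at bench height; z up.
- tray_mouth (a point): middle of the tray's open side, at bench height, 60 mm along the tray's +y from its origin; same axes as the tray
- bushing: brass bushing standing upright on the bench, loose, 32 mm in diameter, 36 mm tall, with an 18 mm bore. Origin: centre of its underside. Bystander; it may stand among the cores.
- screwdriver: screwdriver with a yellow handle lying on the bench beyond the cores, 180 mm long in all, 26 mm thick at the handle, loose; its long axis is its own x, origin at the middle of its length, at bench height. Bystander.
- sanding_block: blue sanding block lying on the bench, 80 mm (its x) by 45 mm (its y), 28 mm high, loose. Origin: centre of its underside. Bystander.

How it is judged:
By the outcome, as a careful person would: the job done as asked, in the order asked, and still so for the second after the job is handed in, with the robot touching nothing.
It also fails if it takes over 72 s, if anything falls off the work surface, if the arm or the gripper's body presses on something with over 40 N, if the wrist force passes 120 N, or if a joint passes its speed limit or range.

## Working session

There is one attempt and no reset: what is moved stays moved. The work goes in short steps, Python scripts to look and compute and a tool call to move; the robot and the scene stay as the last step left them, time stands still between calls to the robot, and variables do not carry over. Pictures are saved under pics/ and viewed, at most 10 in all, crops included, and the job is handed in when it is done.

Besides the shell and the picture viewer there is one more tool, called after ">>>" as name(argument=value, ...), one argument or row to a line, values as JSON. arm_command: Moves the arm, as the interface text tells. Its arguments: {"type":"object","properties":{"plan":{"type":"array","items":{"type":"object","properties":{"dp":{"type":"array","items":{"type":"number"}},"spin":{"type":"number"}}}},"grip":{"type":"number"},"newtons":{"type":"number"}},"required":["plan"]}

```bash
mkdir -p pics
python3 - <<'E'
from workcell import manip, viewer, finder
import cv2, numpy as np
o=manip.get_obs();print(o['clock'],o['position'],o['ee_rot'],o['grip_width'])
for c in ['scene','side']:
    im=viewer.camera(c);cv2.imwrite(f'pics/{c}0.png',im)
    p=viewer.camera_params(c);print(c,p)
    for t in ['core1','scrap_tray','bushing','screwdriver','sanding_block']:
        print(t,[(np.round(d['position'],3).tolist(),round(d['score'],2)) for d in finder.find_in(c,t)][:5])
print(viewer.camera_params('wrist'))
a=cv2.imread('pics/scene0.png');cv2.imwrite('pics/s.png',cv2.resize(a,(800,600)))
E
```

```text
0.0 [ 6.24862813e-01 -2.56056515e-05  4.03907145e-01] [ 7.07123268e-01  7.07089925e-01 -5.37548233e-04 -4.82453342e-04] 1.000079672337002
scene {'vertical_fov': 49.67142266465888, 'cx': 250.9306282285138, 'cy': 201.63276972436992, 'R': array([[ 0.11181526,  0.99369453, -0.00827879],
       [ 0.82730668, -0.0977013 , -0.55318904],
       [-0.55050977,  0.05500588, -0.83301462]]), 't': array([-0.13450515, -0.4261609 ,  1.34885424])}
core1 [([0.448, 0.023, 0.011], 0.57), ([0.609, 0.024, 0.011], 0.46)]
scrap_tray [([0.517, -0.214, -0.0], 0.95), ([0.437, 0.199, 0.011], 0.57)]
bushing [([0.627, 0.203, 0.026], 0.59)]
screwdriver [([0.714, 0.062, 0.025], 0.81)]
sanding_block [([0.415, 0.413, 0.027], 0.85), ([0.441, 0.197, 0.014], 0.3)]
side {'vertical_fov': 46.16825649162765, 'cx': 252.6497021846485, 'cy': 187.78056077002685, 'R': array([[-0.89517532, -0.4452012 , -0.02137855],
       [-0.22976916,  0.50203897, -0.83376436],
       [ 0.38192575, -0.74145315, -0.5517064 ]]), 't': array([0.53849413, 0.1122721 , 0.8707098 ])}
core1 [([0.43, 0.211, 0.014], 0.54), ([0.606, 0.038, 0.015], 0.54)]
scrap_tray [([0.526, -0.22, 0.004], 0.92), ([0.618, 0.207, 0.027], 0.27)]
bushing [([0.62, 0.211, 0.03], 0.81)]
screwdriver [([0.71, 0.073, 0.019], 0.8)]
sanding_block [([0.395, 0.428, 0.03], 0.97)]
{'vertical_fov': 63.56403867384326, 'cx': 257.96131443366727, 'cy': 191.76603882641922, 'T_tool_cam': array([[ 3.05647308e-04, -9.63028529e-01, -2.69399255e-01,
         6.71687112e-02],
       [ 9.99999802e-01,  1.46235838e-04,  6.11798141e-04,
        -1.06793687e-03],
       [-5.49783238e-04, -2.69399389e-01,  9.63028383e-01,
         2.92891237e-02],
       [ 0.00000000e+00,  0.00000000e+00,  0.00000000e+00,
         1.00000000e+00]])}
```

View pics/s.png

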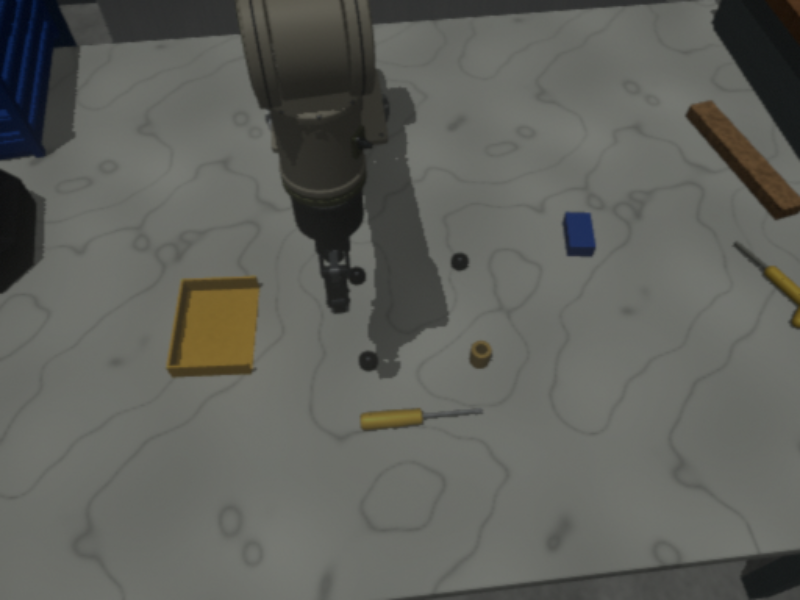

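The scene shows the tray at left (210,325) opening to the right (+y). The cores are at (357,275), (459,261) and (368,360), the bushing at (481,353), the screwdriver at (420,418) and the sanding block at (580,233). Next I'll refine these positions from pixels.

```bash
cat > h.py <<'E'
from workcell import manip, viewer, finder
import cv2, numpy as np
from scipy.spatial.transform import Rotation as Ro
def ray(c,uv,z,obs=None):
    p=viewer.camera_params(c);f=192/np.tan(np.radians(p['vertical_fov'])/2)
    d=np.array([(uv[0]-p['cx'])/f,(uv[1]-p['cy'])/f,1])
    if c=='wrist':
        T=np.array(p['T_tool_cam']);Rw=Ro.from_quat(obs['ee_rot']).as_matrix()
        C=Rw@T[:3,3]+obs['position'];D=Rw@T[:3,:3]@d
    else:
        R=np.array(p['R']);C=-R.T@p['t'];D=R.T@d
    return C+D*(z-C[2])/D[2]
def proj(c,X):
    p=viewer.camera_params(c);f=192/np.tan(np.radians(p['vertical_fov'])/2)
    q=np.array(p['R'])@X+p['t'];return f*q[0]/q[2]+p['cx'],f*q[1]/q[2]+p['cy']
def blobs(c,im,obs=None):
    hsv=cv2.cvtColor(im,cv2.COLOR_BGR2HSV)
    m=((im.max(2)<48)).astype(np.uint8)
    n,l,s,ce=cv2.connectedComponentsWithStats(m)
    for i in range(1,n):
        if 25<s[i,4]<3000:
            X=ray(c,ce[i],.008,obs)
            if .35<X[0]<.75 and -.35<X[1]<.35: print(c,'black',ce[i].round(1),s[i,4],X.round(4))
    m=cv2.inRange(hsv,(15,110,60),(35,255,255))
    n,l,s,ce=cv2.connectedComponentsWithStats(m)
    for i in range(1,n):
        if s[i,4]>60: print(c,'yellow',ce[i].round(1),s[i,4],ray(c,ce[i],0.,obs).round(3),s[i,:4])
E
python3 - <<'E'
from h import *
for c in ['scene','side']:
    im=cv2.imread(f'pics/{c}0.png');blobs(c,im)
a=cv2.imread('pics/scene0.png')[160:290,95:325];b=cv2.imread('pics/side0.png')
cv2.imwrite('pics/a.png',cv2.resize(a,None,fx=3.4,fy=3.4,interpolation=cv2.INTER_CUBIC));cv2.imwrite('pics/b.png',cv2.resize(b,(800,600)))
E
```

```text
scene black [293.7 167.3] 83 [0.4329 0.2025 0.008 ]
scene black [235.6 230.7] 110 [0.6093 0.0294 0.008 ]
scene yellow [478.2  99.8] 1076 [0.235 0.806 0.   ] [443  66  69  68]
scene yellow [501.4 180.5] 204 [0.535 0.74  0.   ] [490 170  22  24]
scene yellow [137.9 208.8] 3083 [ 0.512 -0.212  0.   ] [107 177  59  64]
scene yellow [249.8 267.7] 384 [0.707 0.053 0.   ] [231 262  39  13]
side black [244.5 181. ] 109 [0.6057 0.0347 0.008 ]
side black [311.5 196.6] 119 [0.4387 0.0301 0.008 ]
side black [284.1 244.9] 172 [0.4296 0.2078 0.008 ]
side yellow [446.7  29.3] 651 [ 0.344 -1.6    0.   ] [418  21  56  18]
side yellow [402.8  42.3] 155 [ 0.494 -1.298  0.   ] [392  33  22  27]
side yellow [309.4  52.1] 145 [ 0.829 -1.003  0.   ] [296  43  36  16]
side yellow [364.5  61.2] 177 [ 0.582 -0.973  0.   ] [333  57  58   9]
side yellow [314.9 143. ] 2091 [ 0.524 -0.23   0.   ] [277 123  76  42]
side yellow [202.  173.6] 295 [0.724 0.037 0.   ] [189 162  26  25]
side yellow [199.3 209.4] 93 [0.649 0.169 0.   ] [193 205  14  12]
```

View pics/a.png

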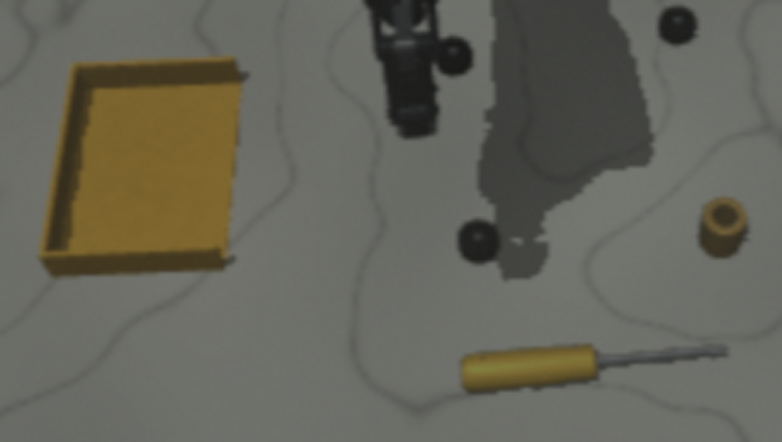

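View pics/b.png

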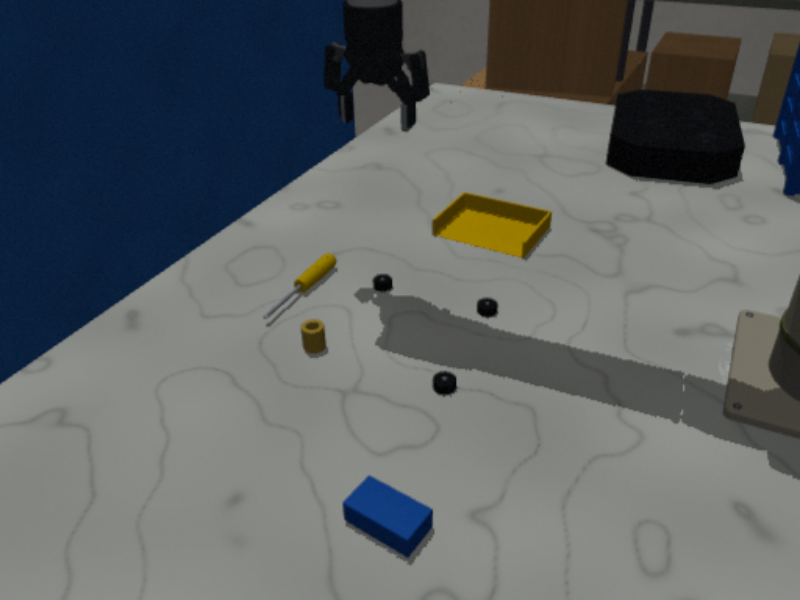

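The crop shows the tray walls clearly and nearly axis-aligned, with the mouth at crop u≈235. The side view shows three cores at (487,306), (383,282) and (445,382), with the screwdriver and bushing clear of their paths. Next are the tray corners and the start geometry.

Run:
```python
from h import *
for n,u,v,z in [('TLtop',72,65,.03),('TRtop',237,58,.03),('BLtop',41,256,.03),('BRtop',222,250,.03),('TRfloor',241,84,0),('BRbase',230,266,0),('coreA',455,55,.01),('BLbase',50,275,0),('bush',722,212,.036)]:
    print(n,ray('scene',(95+u/3.4,160+v/3.4),z).round(3))
for n,u,v,z in [('far-left top (x+ back)',465,195,.03),('back x-',551,210,.03),('x- mouth floor',524,255,0),('x+ mouth floor',434,236,0)]:
    print('side',n,ray('side',(u*.64,v*.64),z).round(3))
```

```text
TLtop [ 0.434 -0.263  0.03 ]
TRtop [ 0.442 -0.139  0.03 ]
BLtop [ 0.599 -0.274  0.03 ]
BRtop [ 0.609 -0.148  0.03 ]
TRfloor [ 0.444 -0.141  0.   ]
BRbase [ 0.605 -0.149  0.   ]
coreA [0.444 0.027 0.01 ]
BLbase [ 0.597 -0.276  0.   ]
bush [0.622 0.201 0.036]
side far-left top (x+ back) [ 0.588 -0.259  0.03 ]
side back x- [ 0.431 -0.263  0.03 ]
side x- mouth floor [ 0.439 -0.147  0.   ]
side x+ mouth floor [ 0.599 -0.146  0.   ]
```

>>> arm_command(
  plan=[
    {"dp": [30, -40, 20]},
    {"dp": [30, -50, 40]},
    {"dp": [10, -50, 40]},
    {"dp": [0, -40, 40]},
    {"dp": [0, 0, 30]},
  ],
  grip=0.53,
  newtons=30,
)

```text
invalid input at $.plan[0]: expected keys dp, spin
```

>>> arm_command(
  plan=[
    {"dp": [30, -40, 20], "spin": 0},
    {"dp": [30, -50, 40], "spin": 0},
    {"dp": [20, -50, 40], "spin": 0},
    {"dp": [5, -43, 40], "spin": 0},
    {"dp": [0, 0, 30], "spin": 0},
  ],
  grip=0.53,
  newtons=30,
)

```text
clock: 1.1
position: [0.4747, 0.0691, 0.2625]
ee_rot: [0.706, 0.708, -0.001, -0.001]
ft_force: [0.8, 0.2, 0.8]
grip_width: 0.236
grasp_force: 0.0
```

>>> arm_command(
  plan=[
    {"dp": [0, 0, 0], "spin": 0},
    {"dp": [0, 0, 0], "spin": 0},
    {"dp": [0, 0, 0], "spin": 0},
  ],
)

```text
clock: 1.4
position: [0.4801, 0.0682, 0.266]
ee_rot: [0.707, 0.707, 0.001, 0.001]
ft_force: [-0.3, 1.1, 0.6]
grip_width: 0.238
grasp_force: 0.0
```

Run:
```python
from h import *
o=manip.get_obs();print(o['clock'],o['position'].round(4),o['grip_width'],o['ft_force'])
im=viewer.camera('wrist');cv2.imwrite('pics/w.png',im)
blobs('wrist',im,o)
for c in ['scene','side']:
    im=viewer.camera(c);cv2.imwrite(f'pics/{c}1.png',im);blobs(c,im)
```

```text
1.4 [0.4801 0.0682 0.266 ] 0.2384929807512396 [-0.26502703  1.05763374  0.62281023]
wrist black [184.4  10.2] 920 [0.4316 0.1957 0.008 ]
wrist black [417.9 243.1] 1243 [0.6087 0.0285 0.008 ]
wrist yellow [490.8  13.2] 580 [ 0.64   0.196 -0.   ] [459   0  53  29]
scene black [293.5 166.9] 94 [0.4315 0.2022 0.008 ]
scene black [227.9 176.2] 87 [0.4419 0.0243 0.008 ]
scene black [235.3 230.7] 104 [0.6093 0.0287 0.008 ]
scene yellow [478.2  99.6] 1067 [0.235 0.806 0.   ] [443  65  69  69]
scene yellow [501.3 180.4] 199 [0.535 0.74  0.   ] [490 170  22  24]
scene yellow [138.  208.8] 3068 [ 0.512 -0.211  0.   ] [107 177  59  64]
scene yellow [249.8 267.7] 385 [0.707 0.053 0.   ] [231 262  39  13]
side black [290.6 122.3] 2908 [ 0.6294 -0.3091  0.008 ]
side black [244.8 181. ] 103 [0.6052 0.0344 0.008 ]
side black [311.5 196.7] 118 [0.4386 0.0303 0.008 ]
side black [284.3 245. ] 167 [0.4292 0.2078 0.008 ]
side yellow [375.7  49.7] 524 [ 0.578 -1.143  0.   ] [316  19  98  47]
side yellow [446.8  29.5] 674 [ 0.343 -1.596  0.   ] [418  21  56  18]
side yellow [330.3 146.2] 1061 [ 0.48  -0.229  0.   ] [305 126  48  39]
side yellow [305.8 140.3] 87 [ 0.553 -0.235  0.   ] [303 133   8  16]
side yellow [289.4 147.3] 77 [ 0.579 -0.178  0.   ] [286 140   8  14]
side yellow [201.9 173.6] 296 [0.724 0.037 0.   ] [189 162  26  25]
side yellow [199.3 214.4] 226 [0.639 0.184 0.   ] [193 205  14  21]
```

View pics/w.png

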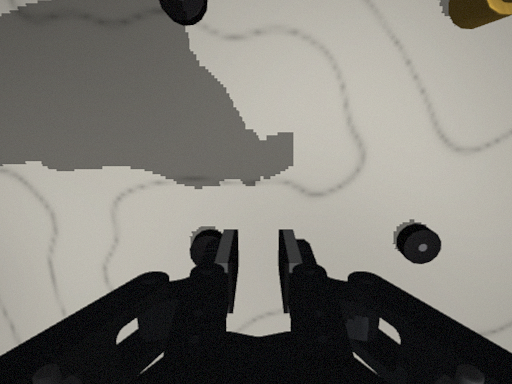

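The wrist view shows core1 beside the left finger at (207,248), core3 at (418,243), core2 at (184,10) and the bushing at (480,10). The pads are about 20 mm apart. I'll move behind core1 and descend.

>>> arm_command(
  plan=[
    {"dp": [10, -20, 10], "spin": 0},
    {"dp": [7, -19, 20], "spin": 0},
    {"dp": [0, 0, 25], "spin": 0},
    {"dp": [0, 0, 20], "spin": 0},
    {"dp": [0, 0, 10], "spin": 0},
  ],
)

```text
clock: 2.05
position: [0.4397, 0.0851, 0.1783]
ee_rot: [0.707, 0.707, -0.0, -0.0]
ft_force: [0.3, -1.5, 0.9]
grip_width: 0.238
grasp_force: 0.0
```

>>> arm_command(
  plan=[
    {"dp": [0, 0, 2], "spin": 0},
    {"dp": [0, 0, 0], "spin": 0},
    {"dp": [0, 0, 0], "spin": 0},
  ],
)

```text
clock: 2.35
position: [0.4404, 0.0853, 0.1781]
ee_rot: [0.707, 0.707, 0.001, 0.0]
ft_force: [0.9, -0.4, 0.1]
grip_width: 0.238
grasp_force: 0.0
```

>>> arm_command(
  plan=[
    {"dp": [-8, 0, 0], "spin": 0},
    {"dp": [-10, 0, 0], "spin": 0},
    {"dp": [-8, 0, 0], "spin": 0},
    {"dp": [-4, 0, 0], "spin": 0},
    {"dp": [-3, 0, 0], "spin": 0},
  ],
)

```text
clock: 2.85
position: [0.4398, 0.0515, 0.1772]
ee_rot: [0.707, 0.707, 0.0, 0.0]
ft_force: [-1.0, 0.8, -0.5]
grip_width: 0.234
grasp_force: 0.0
```

>>> arm_command(
  plan=[
    {"dp": [-3, 0, 0], "spin": 0},
    {"dp": [-4, 0, 0], "spin": 0},
    {"dp": [-5, 0, 0], "spin": 0},
    {"dp": [-6, 0.5, 0], "spin": 0},
    {"dp": [-7, 1, 0], "spin": 0},
  ],
)

```text
clock: 3.35
position: [0.4413, 0.0268, 0.1771]
ee_rot: [0.707, 0.707, 0.0, 0.0]
ft_force: [1.1, -0.1, -0.1]
grip_width: 0.239
grasp_force: 0.1
```

>>> arm_command(
  plan=[
    {"dp": [-8, 1.5, 0], "spin": 0},
    {"dp": [-8, 2, 0], "spin": 0},
    {"dp": [-8, 2, 0], "spin": 0},
    {"dp": [-8, 2, 0], "spin": 0},
    {"dp": [-8, 2, 0], "spin": 0},
  ],
)

```text
clock: 3.85
position: [0.451, -0.0135, 0.1771]
ee_rot: [0.707, 0.707, 0.0, 0.0]
ft_force: [-0.3, 0.1, 0.0]
grip_width: 0.237
grasp_force: 0.1
```

Run:
```python
from h import *
o=manip.get_obs();print(o['clock'],o['position'].round(4),o['grip_width'],o['ft_force'])
for c in ['scene','side']:
    im=viewer.camera(c);cv2.imwrite(f'pics/{c}2.png',im);blobs(c,im)
a=cv2.imread('pics/scene2.png')[130:300,95:325];b=cv2.imread('pics/side2.png')[80:250,180:410]
cv2.imwrite('pics/c.png',cv2.resize(np.hstack([a,b]),None,fx=1.73,fy=1.73,interpolation=cv2.INTER_CUBIC))
```

```text
3.85 [ 0.451  -0.0135  0.1771] 0.23701943047771265 [-0.28034246  0.06689722  0.02700582]
scene black [293.8 167.3] 82 [0.4328 0.2027 0.008 ]
scene black [209.5 181. ] 166 [ 0.4518 -0.0252  0.008 ]
scene black [235.3 230.7] 104 [0.6093 0.0287 0.008 ]
scene yellow [478.2  99.7] 1067 [0.235 0.806 0.   ] [443  65  69  69]
scene yellow [501.3 180.4] 198 [0.535 0.74  0.   ] [490 170  22  24]
scene yellow [138.  208.8] 3068 [ 0.512 -0.211  0.   ] [107 177  59  64]
scene yellow [249.9 267.6] 384 [0.707 0.053 0.   ] [231 262  39  13]
side black [316.1 147.8] 2338 [ 0.5072 -0.1906  0.008 ]
side black [244.6 180.9] 107 [0.6056 0.0344 0.008 ]
side black [284.3 245.1] 166 [0.4292 0.208  0.008 ]
side yellow [446.5  29.4] 669 [ 0.345 -1.597  0.   ] [418  21  56  18]
side yellow [384.6  52.3] 342 [ 0.535 -1.12   0.   ] [343  33  71  33]
side yellow [288.9 138.3] 412 [ 0.6   -0.226  0.   ] [277 123  24  30]
side yellow [342.3 141.8] 330 [ 0.458 -0.267 -0.   ] [334 131  19  23]
side yellow [202.  173.6] 295 [0.724 0.037 0.   ] [189 162  26  25]
side yellow [199.2 214.2] 217 [0.64  0.184 0.   ] [193 205  14  21]
```

View pics/c.png

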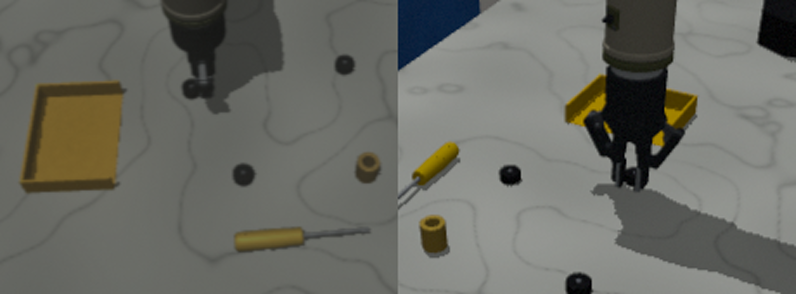

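The core sits cradled ahead of the fingers at crop (192,88), moving toward the tray. I'll continue the push.

>>> arm_command(
  plan=[
    {"dp": [-9, 2.5, 0], "spin": 0},
    {"dp": [-9, 2.5, 0], "spin": 0},
    {"dp": [-9, 2.5, 0], "spin": 0},
    {"dp": [-9, 2.5, 0], "spin": 0},
    {"dp": [-9, 2.5, 0], "spin": 0},
  ],
)

```text
clock: 4.45
position: [0.4635, -0.0587, 0.1771]
ee_rot: [0.707, 0.707, 0.0, 0.0]
ft_force: [0.2, -0.2, -0.0]
grip_width: 0.235
grasp_force: 0.0
```

>>> arm_command(
  plan=[
    {"dp": [-9, 2.5, 0], "spin": 0},
    {"dp": [-9, 2.5, 0], "spin": 0},
    {"dp": [-9, 2.5, 0], "spin": 0},
    {"dp": [-9, 2.5, 0], "spin": 0},
    {"dp": [-9, 2, 0], "spin": 0},
  ],
)

```text
clock: 4.95
position: [0.4755, -0.1035, 0.1771]
ee_rot: [0.707, 0.707, 0.0, 0.0]
ft_force: [-0.2, 0.4, -0.3]
grip_width: 0.236
grasp_force: 0.0
```

>>> arm_command(
  plan=[
    {"dp": [-9, 1, 0], "spin": 0},
    {"dp": [-9, 0.5, 0], "spin": 0},
    {"dp": [-9, 0, 0], "spin": 0},
    {"dp": [-9, 0, 0], "spin": 0},
    {"dp": [-9, 0, 0], "spin": 0},
  ],
)

```text
clock: 5.45
position: [0.4767, -0.1485, 0.1771]
ee_rot: [0.707, 0.707, 0.0, 0.0]
ft_force: [-0.1, 0.4, 0.5]
grip_width: 0.234
grasp_force: 0.0
```

>>> arm_command(
  plan=[
    {"dp": [-8, 0, 0], "spin": 0},
    {"dp": [-8, 0, 0], "spin": 0},
    {"dp": [-7, 0, 0], "spin": 0},
    {"dp": [-7, 0, 0], "spin": 0},
    {"dp": [-6, 0, 0], "spin": 0},
  ],
)

```text
clock: 5.95
position: [0.4768, -0.1843, 0.1771]
ee_rot: [0.707, 0.707, 0.0, -0.0]
ft_force: [0.5, -0.6, 0.6]
grip_width: 0.236
grasp_force: 0.1
```

>>> arm_command(
  plan=[
    {"dp": [-6, 0, 0], "spin": 0},
    {"dp": [-5, 0, 0], "spin": 0},
    {"dp": [-4, 0, 0], "spin": 0},
    {"dp": [-3, 0, 0], "spin": 0},
    {"dp": [-2, 0, 0], "spin": 0},
  ],
)

```text
clock: 6.45
position: [0.4768, -0.2039, 0.1771]
ee_rot: [0.707, 0.707, 0.0, 0.0]
ft_force: [-0.5, 0.2, -0.3]
grip_width: 0.233
grasp_force: 0.1
```

>>> arm_command(
  plan=[
    {"dp": [8, 0, 0], "spin": 0},
    {"dp": [20, 0, 0], "spin": 0},
    {"dp": [25, 0, -25], "spin": 0},
    {"dp": [25, 10, -30], "spin": 0},
    {"dp": [30, 20, -5], "spin": 0},
  ],
)

```text
clock: 6.95
position: [0.5072, -0.0949, 0.2403]
ee_rot: [0.708, 0.707, 0.001, 0.002]
ft_force: [2.1, -1.1, 0.2]
grip_width: 0.232
grasp_force: 0.0
```

>>> arm_command(
  plan=[
    {"dp": [40, 25, 0], "spin": 0},
    {"dp": [40, 25, 0], "spin": 0},
    {"dp": [40, 25, 0], "spin": 0},
    {"dp": [35, 20, 0], "spin": 0},
    {"dp": [26, 6, 0], "spin": 0},
  ],
)

```text
clock: 7.45
position: [0.6085, 0.0893, 0.237]
ee_rot: [0.706, 0.708, 0.001, -0.0]
ft_force: [-0.1, -1.1, 0.6]
grip_width: 0.238
grasp_force: 0.0
```

Run:
```python
from h import *
o=manip.get_obs();print(o['clock'],o['position'].round(4),o['ft_force'])
for c in ['scene','side']:
    im=viewer.camera(c);cv2.imwrite(f'pics/{c}3.png',im);blobs(c,im)
    print([(np.round(d['position'],3).tolist(),round(d['score'],2)) for d in finder.find_in(c,'core1')][:5])
```

```text
7.45 [0.6085 0.0893 0.237 ] [-0.05355911 -1.05911227  0.61215768]
scene black [293.3 167.3] 100 [0.4328 0.2013 0.008 ]
scene black [260.6 191. ] 915 [0.4995 0.1044 0.008 ]
scene black [132.  196.2] 90 [ 0.477  -0.2262  0.008 ]
scene black [235.4 230.7] 104 [0.6093 0.0288 0.008 ]
scene yellow [478.2  99.7] 1073 [0.235 0.806 0.   ] [443  65  69  69]
scene yellow [501.4 180.5] 199 [0.535 0.74  0.   ] [490 170  22  24]
scene yellow [138.2 209.2] 2970 [ 0.514 -0.211  0.   ] [107 177  59  64]
scene yellow [307.4 224. ] 68 [0.607 0.208 0.   ] [302 219  12  11]
scene yellow [249.9 267.6] 382 [0.707 0.053 0.   ] [231 262  39  13]
[([0.438, 0.198, 0.015], 0.67), ([0.61, 0.028, 0.014], 0.62), ([0.481, -0.226, 0.018], 0.45)]
side black [331.7 145.1] 80 [ 0.4743 -0.2222  0.008 ]
side black [244.7 181. ] 104 [0.6053 0.0345 0.008 ]
side black [284.  244.7] 182 [0.4301 0.2072 0.008 ]
side yellow [353.1  47.6] 718 [ 0.676 -1.137  0.   ] [296   0 118  66]
side yellow [370.8  20.8] 152 [ 0.723 -1.634  0.   ] [365   0  11  42]
side yellow [446.7  29.5] 681 [ 0.344 -1.596  0.   ] [418  21  56  18]
side yellow [314.2 142.9] 2007 [ 0.526 -0.229  0.   ] [277 123  76  42]
side yellow [202.  173.6] 295 [0.724 0.037 0.   ] [189 162  26  25]
side yellow [199.3 214.3] 222 [0.64  0.184 0.   ] [193 205  14  21]
[([0.428, 0.209, 0.012], 0.7), ([0.472, -0.222, 0.016], 0.68)]
```

Core1 is in the tray at (0.476, -0.225). Next is core3.

>>> arm_command(
  plan=[
    {"dp": [0, 0, 15], "spin": 0},
    {"dp": [0, 0, 20], "spin": 0},
    {"dp": [0, 0, 15], "spin": 0},
    {"dp": [0, 0, 8], "spin": 0},
    {"dp": [0, 0, 2], "spin": 0},
  ],
)

```text
clock: 8.15
position: [0.6073, 0.0847, 0.1757]
ee_rot: [0.707, 0.707, -0.001, -0.001]
ft_force: [-0.4, 0.3, 0.1]
grip_width: 0.236
grasp_force: 0.0
```

>>> arm_command(
  plan=[
    {"dp": [-8, 0, 0], "spin": 0},
    {"dp": [-10, 0, 0], "spin": 0},
    {"dp": [-8, 0, 0], "spin": 0},
    {"dp": [-4, 0, 0], "spin": 0},
    {"dp": [-3, 0, 0], "spin": 0},
  ],
)

```text
clock: 8.65
position: [0.6079, 0.0515, 0.1775]
ee_rot: [0.707, 0.707, 0.0, 0.0]
ft_force: [0.2, -0.1, 0.7]
grip_width: 0.233
grasp_force: 0.2
```

>>> arm_command(
  plan=[
    {"dp": [-3, 0, 0], "spin": 0},
    {"dp": [-4, 0, 0], "spin": 0},
    {"dp": [-5, 0, 0], "spin": 0},
    {"dp": [-6, -0.5, 0], "spin": 0},
    {"dp": [-7, -1, 0], "spin": 0},
  ],
)

```text
clock: 9.15
position: [0.6063, 0.0268, 0.1771]
ee_rot: [0.707, 0.707, 0.0, 0.0]
ft_force: [0.0, 0.9, 0.5]
grip_width: 0.236
grasp_force: 0.3
```

>>> arm_command(
  plan=[
    {"dp": [-8, -2, 0], "spin": 0},
    {"dp": [-8, -2.5, 0], "spin": 0},
    {"dp": [-8, -2.5, 0], "spin": 0},
    {"dp": [-8, -2.5, 0], "spin": 0},
    {"dp": [-8, -2.5, 0], "spin": 0},
  ],
)

```text
clock: 9.65
position: [0.594, -0.0135, 0.1771]
ee_rot: [0.707, 0.707, 0.0, 0.0]
ft_force: [-0.1, -0.9, 0.7]
grip_width: 0.237
grasp_force: 0.2
```

>>> arm_command(
  plan=[
    {"dp": [-9, -3, 0], "spin": 0},
    {"dp": [-9, -3, 0], "spin": 0},
    {"dp": [-9, -3, 0], "spin": 0},
    {"dp": [-9, -3, 0], "spin": 0},
    {"dp": [-9, -3, 0], "spin": 0},
  ],
)

```text
clock: 10.15
position: [0.579, -0.0585, 0.1771]
ee_rot: [0.707, 0.707, 0.0, -0.0]
ft_force: [1.0, -0.3, 1.1]
grip_width: 0.235
grasp_force: 0.2
```

Run:
```python
from h import *
o=manip.get_obs();print(o['clock'],o['position'].round(4),o['ft_force'])
for c in ['scene','side']:
    im=viewer.camera(c);cv2.imwrite(f'pics/{c}4.png',im);blobs(c,im)
```

```text
10.15 [ 0.579  -0.0585  0.1771] [ 0.99370086 -0.33685625  1.05242618]
scene black [190.4 179.9] 2123 [ 0.4424 -0.075   0.008 ]
scene black [293.8 167.3] 78 [0.4329 0.2028 0.008 ]
scene black [132.  196.3] 90 [ 0.4772 -0.2262  0.008 ]
scene yellow [478.2  99.7] 1070 [0.235 0.806 0.   ] [443  65  69  69]
scene yellow [501.4 180.5] 201 [0.535 0.74  0.   ] [490 170  22  24]
scene yellow [138.2 209.2] 2976 [ 0.513 -0.211  0.   ] [107 177  59  64]
scene yellow [249.7 267.7] 382 [0.707 0.053 0.   ] [231 262  39  13]
side black [272.  129.1] 2037 [ 0.6611 -0.2452  0.008 ]
side black [331.7 145.1] 80 [ 0.4743 -0.2222  0.008 ]
side black [284.2 245. ] 168 [0.4293 0.2079 0.008 ]
side yellow [446.6  29.4] 668 [ 0.344 -1.597  0.   ] [418  21  56  18]
side yellow [377.7  53. ] 387 [ 0.559 -1.1    0.   ] [318  33  96  33]
side yellow [306.7  50.9] 125 [ 0.845 -1.015  0.   ] [296  43  19  14]
side yellow [319.2 143.1] 1694 [ 0.513 -0.234  0.   ] [288 123  65  42]
side yellow [201.9 173.6] 296 [0.724 0.037 0.   ] [189 162  26  25]
side yellow [199.2 214.3] 209 [0.64  0.184 0.   ] [193 205  14  21]
```

Core3 has left its start and is merged with the gripper blob, so it is in the cradle. I'll continue.

>>> arm_command(
  plan=[
    {"dp": [-9, -3, 0], "spin": 0},
    {"dp": [-9, -3, 0], "spin": 0},
    {"dp": [-9, -3, 0], "spin": 0},
    {"dp": [-9, -2, 0], "spin": 0},
    {"dp": [-9, -1, 0], "spin": 0},
  ],
)

```text
clock: 10.75
position: [0.567, -0.1037, 0.1771]
ee_rot: [0.707, 0.707, -0.0, 0.0]
ft_force: [-0.6, -0.3, 0.2]
grip_width: 0.232
grasp_force: 0.1
```

>>> arm_command(
  plan=[
    {"dp": [-9, -1, 0], "spin": 0},
    {"dp": [-9, 0, 0], "spin": 0},
    {"dp": [-9, 0, 0], "spin": 0},
    {"dp": [-9, 0, 0], "spin": 0},
    {"dp": [-9, 0, 0], "spin": 0},
  ],
)

```text
clock: 11.25
position: [0.5663, -0.1485, 0.1771]
ee_rot: [0.707, 0.707, 0.0, 0.0]
ft_force: [-0.9, 0.5, -0.0]
grip_width: 0.234
grasp_force: 0.1
```

>>> arm_command(
  plan=[
    {"dp": [-8, 0, 0], "spin": 0},
    {"dp": [-8, 0, 0], "spin": 0},
    {"dp": [-7, 0, 0], "spin": 0},
    {"dp": [-7, 0, 0], "spin": 0},
    {"dp": [-6, 0, 0], "spin": 0},
  ],
)

```text
clock: 11.75
position: [0.5663, -0.1844, 0.1771]
ee_rot: [0.707, 0.707, 0.0, 0.0]
ft_force: [0.1, 0.2, -0.2]
grip_width: 0.236
grasp_force: 0.1
```

>>> arm_command(
  plan=[
    {"dp": [-6, 0, 0], "spin": 0},
    {"dp": [-5, 0, 0], "spin": 0},
    {"dp": [-4, 0, 0], "spin": 0},
    {"dp": [-3, 0, 0], "spin": 0},
    {"dp": [-2, 0, 0], "spin": 0},
  ],
)

```text
clock: 12.25
position: [0.5663, -0.2039, 0.1771]
ee_rot: [0.707, 0.707, 0.0, 0.0]
ft_force: [0.4, 1.2, -0.2]
grip_width: 0.231
grasp_force: 0.2
```

>>> arm_command(
  plan=[
    {"dp": [8, 0, 0], "spin": 0},
    {"dp": [20, 0, 0], "spin": 0},
    {"dp": [25, 0, -25], "spin": 0},
    {"dp": [25, -10, -30], "spin": 0},
    {"dp": [30, -15, -5], "spin": 0},
  ],
)

```text
clock: 12.75
position: [0.5424, -0.0945, 0.2404]
ee_rot: [0.707, 0.707, 0.002, 0.002]
ft_force: [0.1, 0.4, 0.7]
grip_width: 0.237
grasp_force: 0.0
```

>>> arm_command(
  plan=[
    {"dp": [45, -15, 0], "spin": 0},
    {"dp": [45, -15, 0], "spin": 0},
    {"dp": [45, -15, 0], "spin": 0},
    {"dp": [45, -15, 0], "spin": 0},
    {"dp": [45, -15, 0], "spin": 0},
  ],
)

```text
clock: 13.25
position: [0.4649, 0.1315, 0.2374]
ee_rot: [0.707, 0.707, 0.0, 0.0]
ft_force: [1.1, -0.6, 0.1]
grip_width: 0.233
grasp_force: 0.0
```

Run:
```python
from h import *
o=manip.get_obs();print(o['clock'],o['position'].round(4),o['ft_force'])
for c in ['scene','side']:
    im=viewer.camera(c);cv2.imwrite(f'pics/{c}5.png',im);blobs(c,im)
a=cv2.imread('pics/scene5.png')[130:300,95:325];b=cv2.imread('pics/side5.png')[80:250,180:410]
cv2.imwrite('pics/d.png',cv2.resize(np.hstack([a,b]),None,fx=1.73,fy=1.73,interpolation=cv2.INTER_CUBIC))
```

```text
13.25 [0.4649 0.1315 0.2374] [ 1.05281001 -0.56436596  0.05151279]
scene black [293.6 166.9] 105 [0.4314 0.2023 0.008 ]
scene black [131.9 196.3] 92 [ 0.477  -0.2263  0.008 ]
scene black [130.1 226.1] 102 [ 0.5663 -0.2267  0.008 ]
scene yellow [478.2  99.7] 1066 [0.235 0.806 0.   ] [443  65  69  69]
scene yellow [501.4 180.4] 200 [0.535 0.74  0.   ] [490 170  22  24]
scene yellow [138.6 208.6] 2839 [ 0.512 -0.21   0.   ] [107 177  59  64]
scene yellow [249.8 267.7] 382 [0.707 0.053 0.   ] [231 262  39  13]
side black [331.7 145.1] 79 [ 0.4741 -0.2222  0.008 ]
side black [284.  244.7] 185 [0.4301 0.2071 0.008 ]
side yellow [371.4  38.5] 1215 [ 0.638 -1.307  0.   ] [314   0 100  66]
side yellow [446.7  29.7] 693 [ 0.343 -1.591  0.   ] [418  21  56  19]
side yellow [325.7 144.2] 1288 [ 0.495 -0.235  0.   ] [305 125  48  40]
side yellow [201.9 173.6] 296 [0.724 0.037 0.   ] [189 162  26  25]
side yellow [199.5 214.5] 237 [0.639 0.184 0.   ] [193 205  14  21]
```

View pics/d.png

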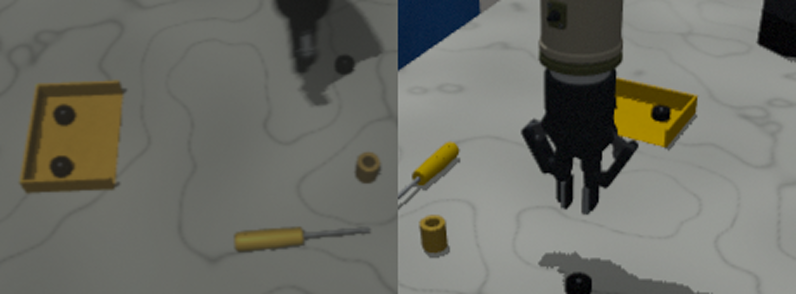

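Two cores are inside the tray at crop (63,114) and (61,166), and the bystanders are unmoved. I'll go behind core2 at (0.431, 0.205).

>>> arm_command(
  plan=[
    {"dp": [35, -10, 0], "spin": 0},
    {"dp": [40, -14, 0], "spin": 0},
    {"dp": [35, -10, 0], "spin": 0},
    {"dp": [20, 0, 0], "spin": 0},
    {"dp": [0, 0, 10], "spin": 0},
  ],
)

```text
clock: 13.85
position: [0.4316, 0.2628, 0.2282]
ee_rot: [0.705, 0.709, 0.002, -0.0]
ft_force: [0.2, -0.1, -0.8]
grip_width: 0.232
grasp_force: 0.0
```

>>> arm_command(
  plan=[
    {"dp": [0, 0, 15], "spin": 0},
    {"dp": [0, 0, 15], "spin": 0},
    {"dp": [0, 0, 12], "spin": 0},
    {"dp": [0, 0, 6], "spin": 0},
    {"dp": [0, 0, 2], "spin": 0},
  ],
)

```text
clock: 14.35
position: [0.4322, 0.2588, 0.1765]
ee_rot: [0.707, 0.707, -0.0, -0.0]
ft_force: [-0.9, -0.8, 0.8]
grip_width: 0.238
grasp_force: 0.0
```

>>> arm_command(
  plan=[
    {"dp": [-8, 0, 0], "spin": 0},
    {"dp": [-10, 0, 0], "spin": 0},
    {"dp": [-8, 0, 0], "spin": 0},
    {"dp": [-4, 0, 0], "spin": 0},
    {"dp": [-3, 0, 0], "spin": 0},
  ],
)

```text
clock: 14.85
position: [0.4325, 0.2256, 0.1774]
ee_rot: [0.707, 0.707, 0.0, 0.0]
ft_force: [-0.3, -0.3, 0.5]
grip_width: 0.237
grasp_force: 0.1
```

>>> arm_command(
  plan=[
    {"dp": [-3, 0, 0], "spin": 0},
    {"dp": [-4, 0, 0], "spin": 0},
    {"dp": [-5, 0, 0], "spin": 0},
    {"dp": [-6, 0.5, 0], "spin": 0},
    {"dp": [-7, 1, 0], "spin": 0},
  ],
)

```text
clock: 15.35
position: [0.4338, 0.2008, 0.1771]
ee_rot: [0.707, 0.707, 0.0, -0.0]
ft_force: [-0.5, -0.0, 0.7]
grip_width: 0.238
grasp_force: 0.2
```

>>> arm_command(
  plan=[
    {"dp": [-8, 2, 0], "spin": 0},
    {"dp": [-8, 2, 0], "spin": 0},
    {"dp": [-9, 3, 0], "spin": 0},
    {"dp": [-9, 3, 0], "spin": 0},
    {"dp": [-9, 3, 0], "spin": 0},
  ],
)

```text
clock: 15.85
position: [0.4471, 0.1573, 0.1771]
ee_rot: [0.707, 0.707, 0.0, 0.0]
ft_force: [-0.4, 0.7, 0.9]
grip_width: 0.233
grasp_force: 0.2
```

Run:
```python
from h import *
o=manip.get_obs();print(o['clock'],o['position'].round(4),o['ft_force'])
for c in ['scene','side']:
    im=viewer.camera(c);cv2.imwrite(f'pics/{c}6.png',im);blobs(c,im)
a=cv2.imread('pics/scene6.png')[130:300,95:325];b=cv2.imread('pics/side6.png')[80:250,180:410]
cv2.imwrite('pics/e.png',cv2.resize(np.hstack([a,b]),None,fx=1.73,fy=1.73,interpolation=cv2.INTER_CUBIC))
```

```text
15.85 [0.4471 0.1573 0.1771] [-0.40998627  0.74409484  0.92754864]
scene black [279.9 150.2] 993 [0.3688 0.1745 0.008 ]
scene black [131.9 196.3] 92 [ 0.477  -0.2263  0.008 ]
scene black [130.1 226.1] 101 [ 0.5662 -0.2266  0.008 ]
scene yellow [478.2  99.7] 1067 [0.235 0.806 0.   ] [443  65  69  69]
scene yellow [501.4 180.4] 198 [0.535 0.74  0.   ] [490 170  22  24]
scene yellow [138.6 208.5] 2839 [ 0.512 -0.21   0.   ] [107 177  59  64]
scene yellow [249.7 267.7] 383 [0.707 0.053 0.   ] [231 262  39  13]
side black [277.  127.9] 163 [ 0.6509 -0.2584  0.008 ]
side black [331.7 145.2] 78 [ 0.4741 -0.2217  0.008 ]
side black [287.5 188. ] 2847 [0.5012 0.0199 0.008 ]
side yellow [379.   44.8] 1276 [ 0.583 -1.221  0.   ] [346   7  68  59]
side yellow [444.1  35.2] 1045 [ 0.342 -1.486  0.   ] [415  21  59  40]
side yellow [328.8 144.9] 1090 [ 0.486 -0.234  0.   ] [309 126  44  39]
side yellow [202.  173.6] 295 [0.724 0.037 0.   ] [189 162  26  25]
side yellow [200.  214.7] 256 [0.637 0.185 0.   ] [193 205  15  21]
```

View pics/e.png

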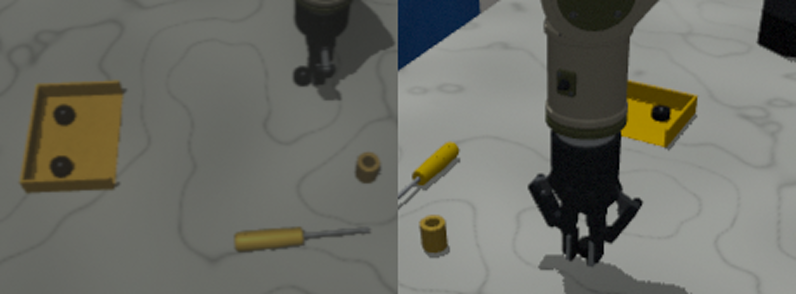

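Core2 is cradled ahead of the fingers at crop (303,75). I'll continue to the tray.

>>> arm_command(
  plan=[
    {"dp": [-9, 3, 0], "spin": 0},
    {"dp": [-9, 3, 0], "spin": 0},
    {"dp": [-9, 3, 0], "spin": 0},
    {"dp": [-9, 3, 0], "spin": 0},
    {"dp": [-9, 3, 0], "spin": 0},
  ],
)

```text
clock: 16.45
position: [0.462, 0.1123, 0.1771]
ee_rot: [0.707, 0.707, -0.0, 0.0]
ft_force: [0.0, -0.2, -0.4]
grip_width: 0.235
grasp_force: 0.1
```

>>> arm_command(
  plan=[
    {"dp": [-9, 3, 0], "spin": 0},
    {"dp": [-9, 3, 0], "spin": 0},
    {"dp": [-9, 3, 0], "spin": 0},
    {"dp": [-9, 3, 0], "spin": 0},
    {"dp": [-9, 3, 0], "spin": 0},
  ],
)

```text
clock: 16.95
position: [0.477, 0.0675, 0.1771]
ee_rot: [0.707, 0.707, 0.0, 0.0]
ft_force: [-0.0, 0.2, 0.5]
grip_width: 0.234
grasp_force: 0.1
```

>>> arm_command(
  plan=[
    {"dp": [-9, 3, 0], "spin": 0},
    {"dp": [-9, 3, 0], "spin": 0},
    {"dp": [-9, 3, 0], "spin": 0},
    {"dp": [-9, 3, 0], "spin": 0},
    {"dp": [-9, 3, 0], "spin": 0},
  ],
)

```text
clock: 17.45
position: [0.492, 0.0225, 0.1771]
ee_rot: [0.707, 0.707, 0.0, 0.0]
ft_force: [0.1, 0.5, 1.0]
grip_width: 0.235
grasp_force: 0.1
```

>>> arm_command(
  plan=[
    {"dp": [-9, 3, 0], "spin": 0},
    {"dp": [-9, 3, 0], "spin": 0},
    {"dp": [-9, 3, 0], "spin": 0},
    {"dp": [-9, 3, 0], "spin": 0},
    {"dp": [-9, 3, 0], "spin": 0},
  ],
)

```text
clock: 17.95
position: [0.507, -0.0225, 0.1771]
ee_rot: [0.707, 0.707, 0.0, 0.0]
ft_force: [-1.2, 0.2, 0.5]
grip_width: 0.234
grasp_force: 0.1
```

>>> arm_command(
  plan=[
    {"dp": [-9, 3, 0], "spin": 0},
    {"dp": [-9, 3, 0], "spin": 0},
    {"dp": [-9, 2, 0], "spin": 0},
    {"dp": [-9, 1, 0], "spin": 0},
    {"dp": [-9, 1, 0], "spin": 0},
  ],
)

```text
clock: 18.45
position: [0.5168, -0.0675, 0.1771]
ee_rot: [0.707, 0.707, 0.0, -0.0]
ft_force: [0.3, 0.2, 0.1]
grip_width: 0.237
grasp_force: 0.1
```

Run:
```python
from h import *
o=manip.get_obs();print(o['clock'],o['position'].round(4),o['ft_force'])
for c in ['scene']:
    im=viewer.camera(c);cv2.imwrite(f'pics/{c}7.png',im);blobs(c,im)
```

```text
18.45 [ 0.5168 -0.0675  0.1771] [0.30702461 0.19520023 0.05534537]
scene black [132.  196.2] 90 [ 0.477  -0.2262  0.008 ]
scene black [130.1 226.1] 101 [ 0.5662 -0.2266  0.008 ]
scene yellow [478.2  99.7] 1078 [0.235 0.806 0.   ] [443  65  69  69]
scene yellow [501.4 180.5] 200 [0.535 0.74  0.   ] [490 170  22  24]
scene yellow [138.5 208.5] 2853 [ 0.512 -0.21   0.   ] [107 177  59  64]
scene yellow [249.8 267.7] 382 [0.707 0.053 0.   ] [231 262  39  13]
```

>>> arm_command(
  plan=[
    {"dp": [-9, 1, 0], "spin": 0},
    {"dp": [-9, 1, 0], "spin": 0},
    {"dp": [-9, 1, 0], "spin": 0},
    {"dp": [-9, 0, 0], "spin": 0},
    {"dp": [-9, 0, 0], "spin": 0},
  ],
)

```text
clock: 19.0
position: [0.5198, -0.1126, 0.1771]
ee_rot: [0.707, 0.707, 0.0, 0.0]
ft_force: [0.7, -0.1, 0.4]
grip_width: 0.237
grasp_force: 0.1
```

>>> arm_command(
  plan=[
    {"dp": [-8, 0, 0], "spin": 0},
    {"dp": [-8, 0, 0], "spin": 0},
    {"dp": [-7, 0, 0], "spin": 0},
    {"dp": [-7, 0, 0], "spin": 0},
    {"dp": [-6, 0, 0], "spin": 0},
  ],
)

```text
clock: 19.5
position: [0.5198, -0.1483, 0.1771]
ee_rot: [0.707, 0.707, 0.0, 0.0]
ft_force: [0.3, 0.0, 0.3]
grip_width: 0.234
grasp_force: 0.1
```

>>> arm_command(
  plan=[
    {"dp": [-6, 0, 0], "spin": 0},
    {"dp": [-6, 0, 0], "spin": 0},
    {"dp": [-5, 0, 0], "spin": 0},
    {"dp": [-4, 0, 0], "spin": 0},
    {"dp": [-2, 0, 0], "spin": 0},
  ],
)

```text
clock: 20.0
position: [0.5198, -0.1712, 0.1771]
ee_rot: [0.707, 0.707, -0.0, 0.0]
ft_force: [0.3, 0.4, 0.1]
grip_width: 0.236
grasp_force: 0.1
```

>>> arm_command(
  plan=[
    {"dp": [8, 0, 0], "spin": 0},
    {"dp": [20, 0, 0], "spin": 0},
    {"dp": [25, 0, -25], "spin": 0},
    {"dp": [30, 0, -40], "spin": 0},
    {"dp": [30, 0, -40], "spin": 0},
  ],
)

```text
clock: 20.5
position: [0.5192, -0.0558, 0.283]
ee_rot: [0.707, 0.707, -0.0, -0.001]
ft_force: [2.4, 0.4, -1.2]
grip_width: 0.233
grasp_force: 0.0
```

>>> arm_command(
  plan=[
    {"dp": [30, 0, -30], "spin": 0},
    {"dp": [20, 0, -20], "spin": 0},
    {"dp": [0, 0, 0], "spin": 0},
    {"dp": [0, 0, 0], "spin": 0},
  ],
)

```text
clock: 20.9
position: [0.5196, -0.0071, 0.3321]
ee_rot: [0.707, 0.708, 0.0, 0.0]
ft_force: [-0.6, -0.2, -0.4]
grip_width: 0.23
grasp_force: 0.0
```

Run:
```python
from h import *
o=manip.get_obs();print(o['clock'],o['position'].round(4),o['ft_force'])
for c in ['scene','side']:
    im=viewer.camera(c);cv2.imwrite(f'pics/{c}8.png',im);blobs(c,im)
a=cv2.imread('pics/scene8.png')[130:300,95:325];b=cv2.imread('pics/side8.png')[80:250,180:410]
cv2.imwrite('pics/f.png',cv2.resize(np.hstack([a,b]),None,fx=1.73,fy=1.73,interpolation=cv2.INTER_CUBIC))
```

```text
20.9 [ 0.5196 -0.0071  0.3321] [-0.64505928 -0.16505789 -0.35251801]
scene black [211.7 162.4] 133 [ 0.3897 -0.0157  0.008 ]
scene black [131.9 196.3] 91 [ 0.4771 -0.2263  0.008 ]
scene black [144.1 209. ] 94 [ 0.52   -0.1939  0.008 ]
scene black [130.2 226.1] 103 [ 0.5663 -0.2265  0.008 ]
scene yellow [478.3  99.8] 1066 [0.235 0.806 0.   ] [443  66  69  68]
scene yellow [501.4 180.5] 199 [0.535 0.74  0.   ] [490 170  22  24]
scene yellow [138.4 208.5] 2735 [ 0.511 -0.21   0.   ] [107 177  59  64]
scene yellow [249.8 267.7] 382 [0.707 0.053 0.   ] [231 262  39  13]
side black [300.7 139.1] 73 [ 0.5626 -0.2206  0.008 ]
side black [331.7 145.1] 80 [ 0.4743 -0.2222  0.008 ]
side black [312.5 147.6] 72 [ 0.5163 -0.1879  0.008 ]
side yellow [446.8  29.3] 647 [ 0.344 -1.6    0.   ] [419  21  55  18]
side yellow [368.9  52.3] 429 [ 0.596 -1.095  0.   ] [307  33 107  33]
side yellow [314.7 142.8] 1855 [ 0.525 -0.23   0.   ] [277 122  76  43]
side yellow [202.  173.6] 295 [0.724 0.037 0.   ] [189 162  26  25]
side yellow [198.9 212.7] 158 [0.643 0.179 0.   ] [193 205  14  21]
```

View pics/f.png

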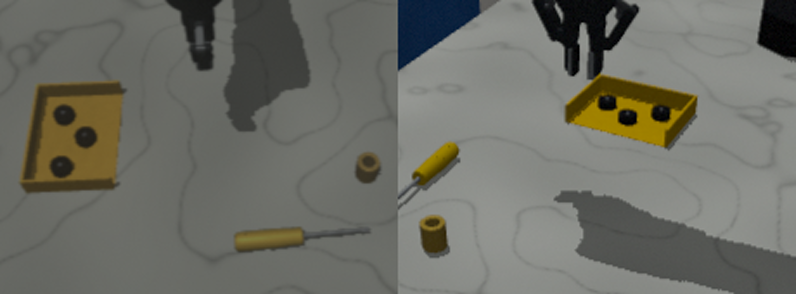

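All three cores lie inside the tray at crop (63,114), (85,136) and (61,166). The nearest one is about 30 mm inside the mouth, and the bystanders are unmoved.

```bash
python3 -c "
from workcell import manip
print(manip.hand_in())"
```

```text
the job is handed in; nothing more can be done
None
```

I swept all three drill cores into the scrap tray and handed the job in at about 21 s; in the last pictures all three lie wholly inside it, and the brass bushing, screwdriver and sanding block were not touched.

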